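Cam-lock the screwing nest onto its base

TASK

Mount the loaded nest on the locating base: swing the red-gripped cam lever back to its open stop, set the nest between the rails and slide it in until its T-bolt stands in the mouth of the cam, then turn the lever clockwise the whole half turn to its other stop so that the hook draws the nest tight against the two contact blocks. Do not tip the nest over, leave it locked and let go, and do not disturb the things lying around.

Things in the scene. Friction and masses are not known exactly. Their poses are not given: they have to be found in the camera images.
- base: Grey locating base: plate 200 x 150 x 8 mm fixed to the table, with a steel slideway, two black contact blocks and a cam. Origin at table height under the slideway's centre line; x is the way the nest slides in (towards the cam), y to the left of that, z up. The plate spans x -85 to 115, y -75 to 75 mm; the nest slides on its top, z = 8 mm. Nest fully home: its origin at x = -1.5 mm, y = 0, same yaw.
- slide_start (a point): Point on the slideway, on the centre line at base x = -42 mm: set the nest's origin down here, T-bolt towards the cam. Farther in than base x = -32 mm the bolt would land on the cam disc. The side rails here are 26 mm high above the table, their inner faces 62 mm either side of the centre line (nest: 55 mm).
- rail_mouth (a point): Point on the slideway, on the centre line at base x = 14 mm, where the rails have flared in to 56.5 mm either side (1.5 mm play). From base x = 12 to 56 mm keep strips, 20.4 to 26.4 mm above the table, overhang the nest's edges, so the nest must be slid in under them, not lowered there.
- contact_face (a point): Point midway between the faces of the two contact blocks (base x = 34.5 mm, y = -45 and +45 mm, tops 38 mm above the table), against which the nest's front edge lies when home. Spring probes stand 6.5 mm out of each face and are touched when the nest's origin is at base x = -8 mm; damped springs; together they push back about 4.5 N at first, 10 N pressed in.
- cam_axis (a point): Point on the cam's upright axis (base x = 75 mm, y = 0), at the top of its steel disc, 46 mm above the table. The disc is 72 mm across. A yellow arrow on it points out through the mouth of the hook below.
- cam (a joint): Turn of cam and lever, rad, clockwise from above: 0 open stop (lever along base +y, mouth towards the nest), 3.14 locked stop (lever along base -y, having passed base +x). Stays where left. The T-head enters only below 0.25 rad. With the nest at its probes (or up to 4 mm short) the hook catches it at 0.5 to 1.3 rad and has drawn it home by 2.7 rad; 2 to 6 N at the grip. It holds by itself.
- lever_grip (a point): Middle of the red upright grip at the lever's end: 17 mm in diameter, 56 to 90 mm above the table (this point 74 mm), 62 mm from the cam's axis. The arm below it is 14 mm wide, its top 56 mm above the table. The grip can be pushed from either side.
- nest: Nest: aluminium plate 72 x 110 x 10 mm (x, y, z) with two black housings (tops 26 mm above its underside) either side of a spine with a black bow handle; 0.4 to 0.7 kg, balanced about its centre. Origin at the centre of its underside, x towards the T-bolt, z up.
- nest_handle (a point): Middle of the bow handle's bar, 60 mm above the nest's underside. The bar runs along the nest's x: 62 mm long, 13 mm wide, from 52 to 68 mm above the underside. Pinch it across its width (along the nest's y) from above; fingertips may reach down to 30 mm above the underside.
- bolt_head (a point): Centre of the T-bolt's upright steel head, 10 mm thick and 26 mm tall, 62 mm ahead of the nest's origin and 18.5 mm above its underside.
- steel_dish: Bystander: steel dish of odd screws, 69 mm across, 17 mm high; origin under its centre.
- housing_7: Bystander: black moulded housing 40 x 63 x 16 mm; origin under its centre.
- tape_roll: Bystander: roll of tape 66 mm across, 19 mm high; origin under its centre.
- screwdriver: Bystander: black-handled screwdriver 206 mm long (along its y), 29 mm high; origin under its middle.
- side_cutters: Bystander: red-handled cutters 131 mm long (along y), 47 mm wide, 12 mm high; origin under its middle.
- torque_meter: Bystander: grey meter 66 x 118 x 37 mm; origin under its centre.
- oil_bottle: Bystander: squeeze bottle with red nozzle, 44 mm across, 143 mm high; origin under its centre.

How it is judged (in metres and radians):
On the way, in this order (a step that is already met when the one before it is completed fails the run):
1. the cam lever is swung open (value of joint cam below 0.4 rad), for 0.2 s.
2. the nest sits in the slideway with its T-bolt in the open mouth of the cam (value of joint cam below 0.6 rad and x of nest in the frame of base above -0.014 m and z of nest in the frame of base between 0.004 and 0.012 m and y of nest in the frame of base between -0.01 and 0.01 m), for 0.2 s.
At the end, for the whole second after the job is handed in: The cam lever stands at its locked stop (over 2.9 of 3.14 rad) and the nest is drawn home in the slideway: its origin within 2 mm of fully home along the slide, within 4 mm of the centre line, lying flat on the slideway, square within 0.06 rad and level within 0.05 rad, at rest and released (value of joint cam above 2.9 rad and x of nest in the frame of base between -0.0035 and 0.001 m and y of nest in the frame of base between -0.004 and 0.004 m and z of nest in the frame of base between 0.005 and 0.011 m and angle between the x axis of nest and the x axis of base, either way round below 0.06 rad and angle between nest's own z axis and vertical below 0.05 rad and linear speed of nest below 0.02 m/s); the robot touches nothing.
It fails at once if a thing lying around shifted by more than 3 cm (distance of any of steel_dish, housing_7, tape_roll, screwdriver, side_cutters, torque_meter, oil_bottle from where it was at the start of the episode above 0.03 m).
It fails at once if the nest tipped by more than 30 degrees (angle between nest's own z axis and vertical above 0.52 rad).
It also fails if it takes over 72 s, if anything falls off the work surface, if the arm or the gripper's body presses on something with over 40 N, if the wrist force passes 120 N, or if a joint passes its speed limit or range.

ROBOT

A 6-joint arm with a two-finger parallel gripper is mounted at the origin on a cart in front of the work surface, level with it; the furniture and walls round the work are solid. World frame = base frame: x ahead of the robot, y to its left, z up, the work surface at z = 0. Lengths are in m, angles in degrees, forces in N, time in s.
With the tool pointing down it reaches from about 0.325 to 0.85 m from the base axis. Payload 15.5 kg.
Tool frame: the origin (TCP) lies at the very end of the fingers, on their centre line; the grasp point (between the pads) lies 19 mm behind it; z points along the fingers, y is the direction in which the jaws open and shut (so a half turn about z gives the same grasp; the last joint's range is limited). The gripper opens to 91 mm and grips with 3 to 60 N. Pads are 32 mm wide; open, the fingers measure 118 mm over their backs; the gripper's body (76 mm by 178 mm) begins 60 mm behind the grasp point.
Start: joints at [-77.206, 28.281, 77.091, -0, 74.628, -5.472], TCP at [0.196, -0.594, 0.214] pointing down, gripper open.
Joint ranges: [-166.48, 166.48], [-47.26, 123.95], [12.59, 153.08], [-70.14, 250.14], [6.76, 159.57], [-176.63, 176.63]. Speed limits (degrees/s): [108.29, 108.29, 147.25, 172.46, 172.46, 172.46].

INTERFACE

Orientations are given as a 3x3 rotation matrix whose columns are the frame's x, y, z axes.
In Python, from rig import robot, planner, cams, job gives the robot as it stands. The module is installed in compiled form; this text tells all that it offers. Calls block until the motion is done:
- robot.move_to(position, orientation): joint-space move of the TCP to a pose.
- robot.line_to(position, velocity=0.15, attitude=None, until_force=None): straight line of the TCP; attitude=None keeps the orientation; velocity is the mean speed in m/s. With until_force (N) it stops when the force on the tool has changed by that much, and returns True; else False.
- robot.goto_joints(angles): joint-space move.
- robot.gripper_to(opening): finger opening in m; the grip force is fixed at half the most; returns when the fingers have stopped.
- robot.sleep(seconds).
- planner.solve_ik(position, orientation): joint angles nearest the present ones, or None.
- cams.read_camera(name): name is "side" or "top" or "wrist"; returns (picture, depth): 480x640x3 uint8, red, green, blue; 480x640 float32, m along the optical axis (not along the pixel's ray), 0 where there is no reading.
- cams.get_calibration(name): a dict with "intrinsics" (3x3 intrinsics, pixels), "rvec" (rotation vector, rad) and "tvec" (3), from world to camera coordinates, as OpenCV has them; the wrist camera has in their place "tool_from_camera" (4x4, takes a point from camera to tool coordinates, whose origin is the TCP and whose axes are the flange's). Camera axes: x right, y down, z forward; pixel columns grow to the right and rows downward; lengths in m; the calibration is good to about 2 mm. A picture is of the moment at which its call begins: read the wrist's pose just before it. get_calibration takes no time and is no camera call.
A pose or a line that the arm cannot do raises robot.Unreachable and nothing moves.
- job.hand_in(): hands the job in, once; it reports no verdict.
Readings, each from a call of its own:
- robot.get_t(): time.
- robot.get_q(): joint angles.
- robot.get_qd(): joint speeds.
- robot.get_joint_torque(): joint torques, N m.
- robot.get_ee_pos(): TCP position.
- robot.get_tool_rot(): TCP orientation.
- robot.get_contact_force(): force on the tool from outside, world axes, zero at the start.
- robot.get_torque(): the same for the moment, N m.
- robot.get_opening(): finger opening in m.
Only numpy, scipy, OpenCV 4.12 (cv2) and the standard library are available. Lean on these libraries where they do the work, as an engineer would, in place of code of your own. Each camera call takes 0.05 s, during which the arm holds its last target. There are 200 camera calls.

## Working session

There is one attempt and no reset: what is moved stays moved. The work goes in short steps, each a Python script; the robot and the scene stay as the last script left them, time stands still between calls to the robot, and variables do not carry over. Pictures are saved under pics/ and viewed, about 8 in all and at most 12, crops included, and the job is handed in when it is done.

```bash
mkdir -p pics; cat > h.py <<'E'
import numpy as np, cv2
from rig import robot, planner, cams, job
def shot(name,tag):
    if name=="wrist": p=np.array(robot.get_ee_pos()); R=np.array(robot.get_tool_rot())
    im,d=cams.read_camera(name); c=cams.get_calibration(name); K=np.array(c["intrinsics"])
    if name=="wrist":
        T=np.eye(4); T[:3,:3]=R; T[:3,3]=p; W=T@np.array(c["tool_from_camera"])
    else:
        Rc=cv2.Rodrigues(np.array(c["rvec"],float))[0]; W=np.eye(4); W[:3,:3]=Rc.T; W[:3,3]=-Rc.T@np.array(c["tvec"],float).ravel()
    cv2.imwrite(f"pics/{tag}.png",im[:,:,::-1]); np.savez(f"pics/{tag}.npz",im=im,d=d,K=K,W=W)
    return im,d,K,W
def load(tag):
    z=np.load(f"pics/{tag}.npz"); return z["im"],z["d"],z["K"],z["W"]
def cloud(d,K,W):
    v,u=np.mgrid[:d.shape[0],:d.shape[1]]
    P=np.stack([(u-K[0,2])/K[0,0]*d,(v-K[1,2])/K[1,1]*d,d],-1)
    return P@W[:3,:3].T+W[:3,3]
def onplane(u,v,z,K,W):
    r=W[:3,:3]@np.array([(u-K[0,2])/K[0,0],(v-K[1,2])/K[1,1],1]); o=W[:3,3]
    return o+r*(z-o[2])/r[2]
def down(yaw): # tool y axis along yaw (deg), z down
    a=np.radians(yaw); y=np.array([np.cos(a),np.sin(a),0]); z=np.array([0,0,-1.]); return np.stack([np.cross(y,z),y,z],1)
E
python3 - <<'E'
from h import *
for n in("top","side"):
    im,d,K,W=shot(n,n+"0"); print(n,W.round(3).tolist(),K.tolist())
print(robot.get_tool_rot(),cams.get_calibration("wrist"),robot.get_t())
E
```

```text
top [[0.006, -0.982, 0.188, 0.366], [-1.0, -0.005, 0.009, -0.071], [-0.008, -0.188, -0.982, 1.022], [0.0, 0.0, 0.0, 1.0]] [[479.49583026069166, 0.0, 317.3789210153954], [0.0, 479.49583026069166, 236.16556727895647], [0.0, 0.0, 1.0]]
side [[-0.898, -0.162, 0.41, 0.091], [-0.44, 0.345, -0.829, 0.864], [-0.007, -0.925, -0.381, 0.486], [0.0, 0.0, 0.0, 1.0]] [[486.0735957357628, 0.0, 318.28826107146176], [0.0, 486.0735957357628, 232.677606885344], [0.0, 0.0, 1.0]]
[[ 9.49630344e-01  3.13372235e-01 -2.26402779e-04]
 [ 3.13372297e-01 -9.49629773e-01  1.04740668e-03]
 [ 1.13229352e-04 -1.06559752e-03 -9.99999426e-01]] {'intrinsics': array([[387.92315633,   0.        , 329.06978268],
       [  0.        , 387.92315633, 242.09810477],
       [  0.        ,   0.        ,   1.        ]]), 'tool_from_camera': array([[-1.35496821e-03, -9.60951198e-01, -2.76714582e-01,
         7.88589264e-02],
       [ 9.99998935e-01, -1.45220725e-03,  1.46481362e-04,
        -3.22893519e-04],
       [-5.42608364e-04, -2.76714089e-01,  9.60952142e-01,
        -1.69622008e-01],
       [ 0.00000000e+00,  0.00000000e+00,  0.00000000e+00,
         1.00000000e+00]])} 0.1
```

View pics/top0.png

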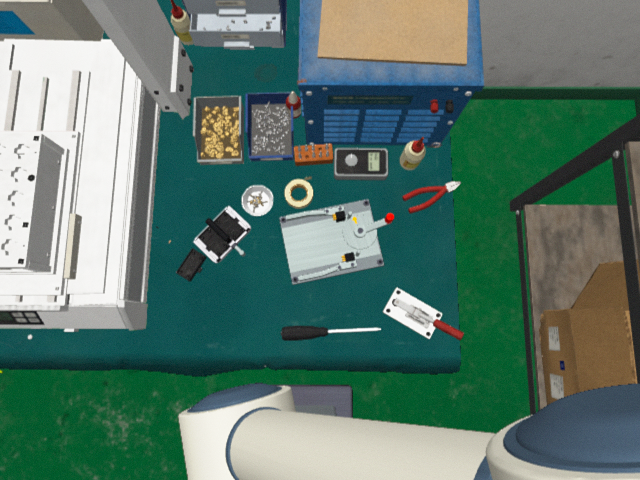

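View pics/side0.png

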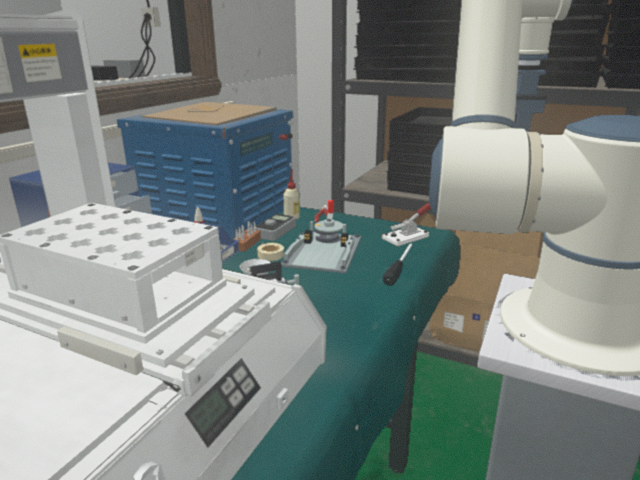

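The top picture shows the base plate with corners near (281,210), (370,201), (383,267), (293,283). The cam is at (361,231) and the red grip at (390,217), so the lever is about halfway. The nest is at (223,236) with its bolt near (240,252). I'll take coarse positions from these, then look closer with the wrist camera.

```bash
python3 - <<'E'
from h import *
im,d,K,W=load("top0"); P=cloud(d,K,W)
for n,(u,v) in dict(cam=(361,231),grip=(390,217),nest=(222,237),bolt=(240,252),plate=(310,245),meter=(361,163),bottle=(413,150)).items():
    print(n,P[v,u].round(3), onplane(u,v,0.05,K,W).round(3))
print([onplane(*c,0.008,K,W).round(3)[:2].tolist() for c in((281,210),(370,201),(383,267),(293,283))])
cb=onplane(361,231,.046,K,W)
R=down(90)
print(R)
for yaw in(90,-90):
    for p in([0.45,-0.05,0.3],[0.35,0.12,0.25]): print(yaw,planner.solve_ik(p,down(yaw)))
E
```

```text
cam [ 0.561 -0.151  0.062] [ 0.563 -0.152  0.05 ]
grip [ 0.584 -0.207  0.089] [ 0.593 -0.213  0.05 ]
nest [0.546 0.131 0.067] [0.549 0.135 0.05 ]
bolt [0.521 0.1   0.029] [0.518 0.097 0.05 ]
plate [ 0.54  -0.046  0.01 ] [ 0.533 -0.047  0.05 ]
meter [ 0.719 -0.156  0.028] [ 0.711 -0.154  0.05 ]
bottle [ 0.723 -0.256  0.094] [ 0.74  -0.265  0.05 ]
[[0.618, 0.018], [0.639, -0.176], [0.494, -0.202], [0.459, -0.011]]
[[-1.000000e+00  6.123234e-17  0.000000e+00]
 [ 6.123234e-17  1.000000e+00  0.000000e+00]
 [ 0.000000e+00  0.000000e+00 -1.000000e+00]]
90 [-1.39042388e+01  9.26438949e+00  9.23627395e+01 -2.54444375e-14
  7.83728710e+01 -1.03904239e+02]
90 [ 9.65499282e+00  4.73268998e+00  1.06426264e+02 -2.54444375e-14
  6.88410464e+01 -8.03450072e+01]
-90 [-1.39042388e+01  9.26438949e+00  9.23627395e+01 -2.54444375e-14
  7.83728710e+01  7.60957612e+01]
-90 [ 9.65499282e+00  4.73268998e+00  1.06426264e+02 -2.54444375e-14
  6.88410464e+01  9.96549928e+01]
```

```bash
python3 - <<'E'
from h import *
robot.move_to([0.51,-0.02,0.26],down(90)); print(robot.get_t())
im,d,K,W=shot("wrist","w1")
cv2.imwrite("pics/w1b.png",cv2.resize(im,(800,600),interpolation=cv2.INTER_CUBIC)[:,:,::-1])
E
```

```text
2.4333
```

View pics/w1b.png

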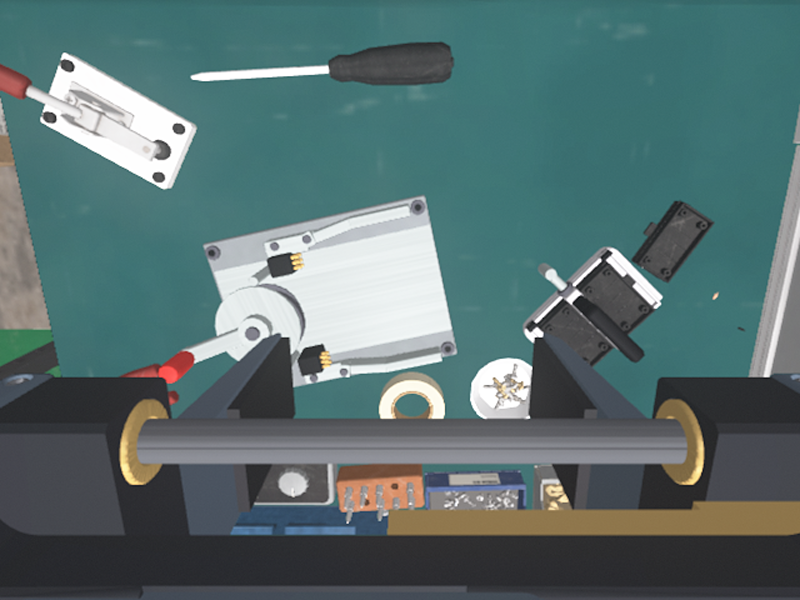

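The wrist picture (800 px scale) shows plate corners (427,196), (204,243) and (455,360), with the cam hub at (252,334). The red grip is at (178,366). The nest's bow handle runs from about (565,290) to (640,355), with the bolt at (545,272).

```bash
cat >> h.py <<'E'
def fitbase(P): # not used elsewhere
    pass
E
python3 - <<'E'
from h import *
im,d,K,W=load("w1"); P=cloud(d,K,W)
c=[onplane(u*.8,v*.8,.008,K,W)[:2] for u,v in((427,196),(204,243),(455,360))]
print("corners",np.round(c,4), "len",np.linalg.norm(c[1]-c[0]),np.linalg.norm(c[2]-c[0]))
ex=(c[1]-c[0])/np.linalg.norm(c[1]-c[0]); ey=np.array([-ex[1],ex[0]])
yaw=np.degrees(np.arctan2(ex[1],ex[0])); e2=c[2]-c[0]; print("yaw",yaw,"yaw from y edge",np.degrees(np.arctan2(e2[1],e2[0]))-90)
o=c[0]+.085*ex+.075*ey; print("origin",o,"cam pred",o+.075*ex,"cam hub seen z62",onplane(252*.8,334*.8,.062,K,W))
# red grip
h=cv2.cvtColor(im,cv2.COLOR_RGB2HSV); X=P.reshape(-1,3)
def sel(x0,x1,y0,y1,z0,z1): 
    return X[(X[:,0]>x0)&(X[:,0]<x1)&(X[:,1]>y0)&(X[:,1]<y1)&(X[:,2]>z0)&(X[:,2]<z1)]
t=sel(.53,.65,-.26,-.17,.084,.1); print("grip top",len(t),t.mean(0), t.min(0),t.max(0))
b=sel(.44,.66,.05,.23,.058,.08)[:,:2]; r=cv2.minAreaRect(b.astype(np.float32)*1000); print("bar",len(b),b.mean(0),r)
n=sel(.44,.66,.03,.25,.015,.08)
r=cv2.minAreaRect(n[:,:2].astype(np.float32)*1000); print("nest all",r)
for z0 in np.arange(.0,.08,.005): 
    k=sel(.44,.66,.03,.25,z0,z0+.005); print(round(z0,3),len(k),k.mean(0).round(3) if len(k) else '')
# disc
k=sel(.5,.62,-.21,-.09,.043,.049); print("disc",len(k),(k.min(0)+k.max(0))/2, np.ptp(k,axis=0), cv2.minEnclosingCircle(k[:,:2].astype(np.float32)*1000))
E
```

```text
corners [[ 0.4594 -0.007 ]
 [ 0.4991 -0.2016]
 [ 0.6099  0.0202]] len 0.1986719762591434 0.15291032931054313
yaw -78.47962943541974 yaw from y edge -79.76485412088331
origin [ 0.54987522 -0.07526836] cam pred [ 0.56485395 -0.1487574 ] cam hub seen z62 [ 0.56413211 -0.14869649  0.062     ]
grip top 210 [ 0.58598419 -0.20551048  0.08783687] [ 0.57924771 -0.2147091   0.0840718 ] [ 0.59446165 -0.19895385  0.09112645]
bar 778 [0.56307124 0.14060879] ((564.3333740234375, 142.1103057861328), (61.10424041748047, 13.033123970031738), 47.73738479614258)
nest all ((558.4612426757812, 131.6170196533203), (103.9959945678711, 252.4671173095703), 25.894287109375)
0.0 1930 [0.573 0.109 0.001]
0.005 2525 [0.539 0.164 0.008]
0.01 1192 [0.53  0.161 0.013]
0.015 2851 [0.56  0.143 0.018]
0.02 891 [0.554 0.14  0.023]
0.025 374 [0.551 0.134 0.026]
0.03 73 [0.53  0.105 0.031]
0.035 26 [0.545 0.121 0.037]
0.04 23 [0.545 0.121 0.043]
0.045 26 [0.545 0.121 0.048]
0.05 18 [0.545 0.121 0.051]
0.055 32 [0.547 0.123 0.058]
0.06 147 [0.56  0.138 0.064]
0.065 617 [0.564 0.142 0.067]
0.07 0 
0.075 0 
disc 2019 [ 0.55626599 -0.16119799  0.0459886 ] [0.07562369 0.09477274 0.00597589] ((564.0271606445312, -162.62722778320312), 48.83576202392578)
```

```bash
cat >> h.py <<'E'
CAM=np.array([0.5645,-0.149]); RAD=0.0615; YB=-79.0
def lever(phi,z=0.064,r=RAD):
    a=np.radians(phi); return [*(CAM+r*np.array([np.cos(a),np.sin(a)])),z]
E
python3 - <<'E'
from h import *
robot.gripper_to(0.040)
phi=-69
robot.move_to(lever(phi,.125),down(phi+90))
print(robot.line_to(lever(phi),0.1,until_force=8),robot.get_ee_pos())
robot.gripper_to(0.024); print("open",robot.get_opening(),robot.get_contact_force())
for p in(-50,-32,-14,2): 
    s=robot.line_to(lever(p),0.09,attitude=down(p+90),until_force=25)
    print(p,s,np.round(robot.get_contact_force(),1))
    if s: break
for p in (6,10,13,16,19):
    s=robot.line_to(lever(p),0.03,attitude=down(p+90),until_force=12); print(p,s,np.round(robot.get_contact_force(),1))
    if s: break
p=np.array(robot.get_ee_pos()); print(p,np.degrees(np.arctan2(*(p[:2]-CAM)[::-1])),robot.get_t())
E
```

```text
False [ 0.58693191 -0.20643322  0.06458011]
open 0.02398469106252688 [ 0.22113592  0.53436201 -0.28695497]
-50 False [-0.6  0.3  0.5]
-32 False [-0.2  0.1  0.5]
-14 False [ 0.   0.2 -0.4]
2 False [-0.2  0.   0.4]
6 False [-0.1 -0.6 -0.5]
10 False [-0.3  0.2  0. ]
13 False [-0.1  0.1  0.3]
16 True [ 1.1 -4.3  3. ]
[ 0.62371509 -0.13330698  0.06390914] 14.843149338450528 8.4583
```

The lever reached its stop with the tool at 14.8°, about 11.6° for the lever itself, which matches the base yaw. Next I'll back off and take a closer look at the base.

```bash
python3 - <<'E'
from h import *
robot.line_to(lever(11.5),0.05,attitude=down(101.5))
robot.gripper_to(0.045); robot.line_to(lever(11.5,.125),0.15)
# view: tool x = base -y side (toward robot), TCP over slideway
robot.move_to([0.50,-0.09,0.17],down(101)); print(robot.get_t())
im,d,K,W=shot("wrist","w2")
cv2.imwrite("pics/w2b.png",cv2.resize(im,(800,600),interpolation=cv2.INTER_CUBIC)[:,:,::-1])
E
```

```text
10.4083
```

View pics/w2b.png

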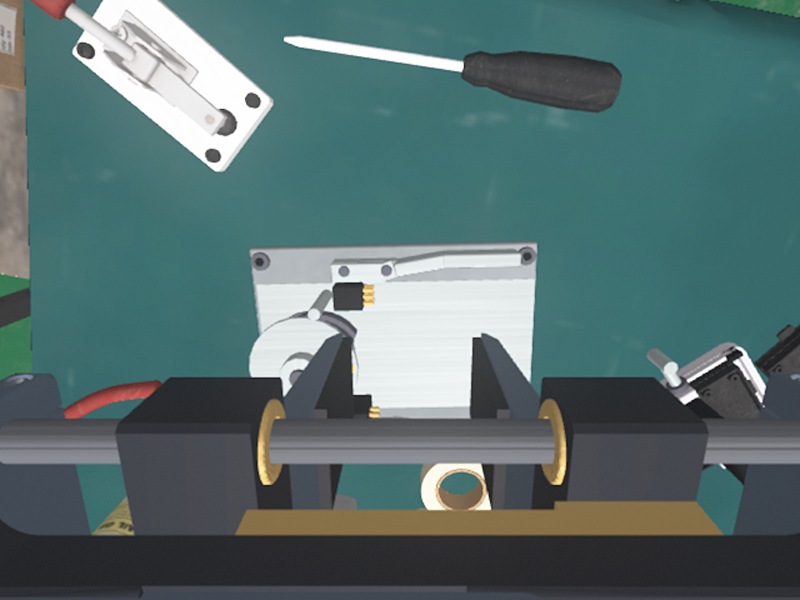

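The picture shows the near plate edge from corner (250,247) to (537,242), with the contact block at (350,297). The gripper hides the far half. I'll use the edge to refine the base pose.

```bash
python3 - <<'E'
from h import *
im,d,K,W=load("w2")
# sub-pixel near edge & left(rear) edge: gradient fit on gray
g=cv2.cvtColor(im,cv2.COLOR_RGB2GRAY).astype(float)
s=im[:,:,0].astype(float)  # red: teal low, plate high
pe=[]
for u in range(210,420,4):
    c=s[185:206,u]; j=np.argmax(np.diff(c)); pe.append((u,185+j+.5))
pe=np.array(pe); l=cv2.fitLine(pe.astype(np.float32),cv2.DIST_HUBER,0,.01,.01).ravel()
qe=[]
for v in range(205,300,4):
    c=s[v,415:440]; j=np.argmin(np.diff(c)); qe.append((415+j+.5,v))
qe=np.array(qe); m=cv2.fitLine(qe.astype(np.float32),cv2.DIST_HUBER,0,.01,.01).ravel()
A=[onplane(l[2]+t*l[0],l[3]+t*l[1],.008,K,W)[:2] for t in(100,-100)]
B=[onplane(m[2]+t*m[0],m[3]+t*m[1],.008,K,W)[:2] for t in(45,-45)]
if A[0][1]>A[1][1]: A=A[::-1]
if B[0][0]<B[1][0]: B=B[::-1]
a=A[0]-A[1]; b=B[0]-B[1]
print("yaw near edge",np.degrees(np.arctan2(a[1],a[0])),"rear edge",np.degrees(np.arctan2(b[1],b[0]))-90)
M=np.stack([a,-b],1); t=np.linalg.solve(M,B[1]-A[1]); c=A[1]+t[0]*a; print("corner",c)
for yb in(-79,-78.6):
    r=np.radians(yb); ex=np.array([np.cos(r),np.sin(r)]); ey=np.array([-ex[1],ex[0]])
    o=c+.085*ex+.075*ey; print(yb,"origin",o,"cam",o+.075*ex)
# holes/block by depth: contact block near
P=cloud(d,K,W).reshape(-1,3)
o=c+.085*ex+.075*ey
L=np.stack([(P[:,:2]-o)@ex,(P[:,:2]-o)@ey,P[:,2]],1)
k=L[(L[:,0]>.02)&(L[:,0]<.07)&(L[:,1]>-.06)&(L[:,1]<-.03)&(L[:,2]>.034)&(L[:,2]<.042)]; print("block top",len(k),k.min(0),k.max(0))
k=L[(L[:,0]>-.09)&(L[:,0]<.0)&(L[:,1]>-.09)&(L[:,1]<-.05)&(L[:,2]>.022)&(L[:,2]<.03)]; print("rail top",len(k),k.min(0),k.max(0))
E
```

```text
yaw near edge -80.69643290345023 rear edge -77.8451301526758
corner [ 0.46613603 -0.00824216]
-79 origin [ 0.55597684 -0.07736979] cam [ 0.57028751 -0.15099183]
-78.6 origin [ 0.55645725 -0.07674091] cam [ 0.57128155 -0.15026124]
block top 510 [ 0.02852431 -0.05994256  0.03407881] [ 0.06859319 -0.03030228  0.04194417]
rail top 953 [-0.07052661 -0.07896622  0.02202163] [-0.00018748 -0.0661813   0.02706517]
```

```bash
python3 - <<'E'
from h import *
for tag,cs in(("w1",((427,196),(204,243),(455,360))),("w2",((537,242),(250,247)))):
    im,d,K,W=load(tag); print(tag,[onplane(u*.8,v*.8,.008,K,W)[:2].round(4).tolist() for u,v in cs], W[:3,3].round(3))
    P=cloud(d,K,W).reshape(-1,3); P=P[(P[:,0]>.42)&(P[:,0]<.7)&(P[:,1]>-.25)&(P[:,1]<.06)]
    yb=-79; r=np.radians(yb); ex=np.array([np.cos(r),np.sin(r)]); ey=np.array([-ex[1],ex[0]]); o=np.array([.5515,-.0755])
    L=np.stack([(P[:,:2]-o)@ex,(P[:,:2]-o)@ey,P[:,2]],1)*1000
    def ext(n,x0,x1,y0,y1,z0,z1):
        k=L[(L[:,0]>x0)&(L[:,0]<x1)&(L[:,1]>y0)&(L[:,1]<y1)&(L[:,2]>z0)&(L[:,2]<z1)]
        if len(k)>5: print(n,len(k),np.percentile(k,[1,50,99],axis=0).round(1).tolist())
    ext("rail-y",-75,-30,-90,-40,24,28); ext("rail+y",-75,-30,40,90,24,28)
    ext("blk-y",20,70,-56,-34,36,40); ext("blk+y",20,70,34,56,36,40)
    ext("plate",-100,130,-95,95,5,11); ext("disc",30,120,-50,50,44.5,48)
    ext("table",-130,-95,-60,60,-5,5); ext("grip",40,110,45,80,84,95)
im,d,K,W=load("top0");print([onplane(*c,0.008,K,W).round(3)[:2].tolist() for c in((281,210),(383,267),(293,283))])
E
```

```text
w1 [[0.4594, -0.007], [0.4991, -0.2016], [0.6099, 0.0202]] [ 0.432 -0.02   0.43 ]
rail-y 278 [[-67.8, -74.1, 24.0], [-49.2, -69.7, 25.1], [-30.5, -65.5, 26.9]]
rail+y 236 [[-70.6, 58.6, 24.1], [-50.3, 62.8, 25.1], [-30.4, 67.4, 26.8]]
blk-y 280 [[35.9, -55.1, 36.0], [45.1, -46.7, 37.1], [62.0, -38.8, 39.2]]
blk+y 231 [[34.0, 35.6, 36.0], [43.2, 43.9, 37.1], [52.6, 52.1, 38.8]]
plate 14702 [[-83.2, -76.3, 5.4], [-12.1, -15.7, 7.4], [110.9, 69.7, 10.4]]
disc 1327 [[41.4, -35.6, 44.5], [69.9, -14.0, 45.2], [107.9, 22.3, 47.1]]
table 3149 [[-129.7, -58.9, -3.2], [-112.5, -3.8, -1.3], [-95.4, 58.5, 0.6]]
w2 [[0.458, -0.0099], [0.4988, -0.203]] [ 0.423 -0.104  0.339]
rail-y 431 [[-67.5, -74.3, 24.0], [-49.2, -70.1, 24.9], [-30.5, -65.8, 26.5]]
blk-y 436 [[35.7, -55.4, 36.0], [45.5, -47.1, 37.0], [63.6, -39.4, 38.8]]
blk+y 49 [[34.2, 35.0, 36.0], [38.9, 36.9, 37.1], [43.9, 39.2, 38.4]]
plate 18132 [[-82.1, -76.9, 5.5], [-0.5, -27.4, 7.3], [112.5, 53.6, 10.1]]
disc 1337 [[40.6, -41.9, 44.5], [85.1, -18.2, 45.1], [109.4, 9.4, 46.8]]
table 3334 [[-129.7, -59.3, -3.0], [-112.5, -18.9, -1.4], [-95.3, 25.4, 0.2]]
[[0.618, 0.018], [0.494, -0.202], [0.459, -0.011]]
```

Two views now agree. Rails, blocks and disc all give base origin (0.5492, -0.0764) and yaw -77.85°. The cam comes out at (0.565, -0.150), which matches the lever stop. Next is picking up the nest.

```bash
cat >> h.py <<'E'
YB=-77.85; _r=np.radians(YB); EX=np.array([np.cos(_r),np.sin(_r)]); EY=np.array([-EX[1],EX[0]]); O=np.array([.5492,-.0764]); CAM=O+.075*EX
def B(x,y,z): return [*(O+x*EX+y*EY),z]
def inB(p): q=np.array(p)[:2]-O; return np.round([q@EX*1000,q@EY*1000,p[2]*1000],1)
E
python3 - <<'E'
from h import *
h=[.5643,.1421]; R=down(-42.26)
robot.move_to([*h,.12],R)
print(robot.line_to([*h,.041],0.12,until_force=8),robot.get_ee_pos())
robot.gripper_to(0.0); print("open",robot.get_opening(),robot.get_contact_force(),robot.get_t())
robot.line_to([*h,.125],0.12); print(robot.get_contact_force(),robot.get_opening())
robot.move_to(B(-.042,0,.125),down(YB+90)); print(robot.get_t(),inB(robot.get_ee_pos()))
im,d,K,W=shot("wrist","w3"); shot("side","s3"); shot("top","t3")
cv2.imwrite("pics/w3b.png",cv2.resize(im,(800,600),interpolation=cv2.INTER_CUBIC)[:,:,::-1])
E
```

```text
False [0.5647135  0.14213675 0.04155789]
open 0.013241720790736204 [-0.82762985  0.1480214   5.95802998] 14.45
[-0.38867528 -0.6754804  -4.60993539] 0.012880520478281095
16.5083 [-4.240e+01  1.000e-01  1.247e+02]
```

View pics/w3b.png

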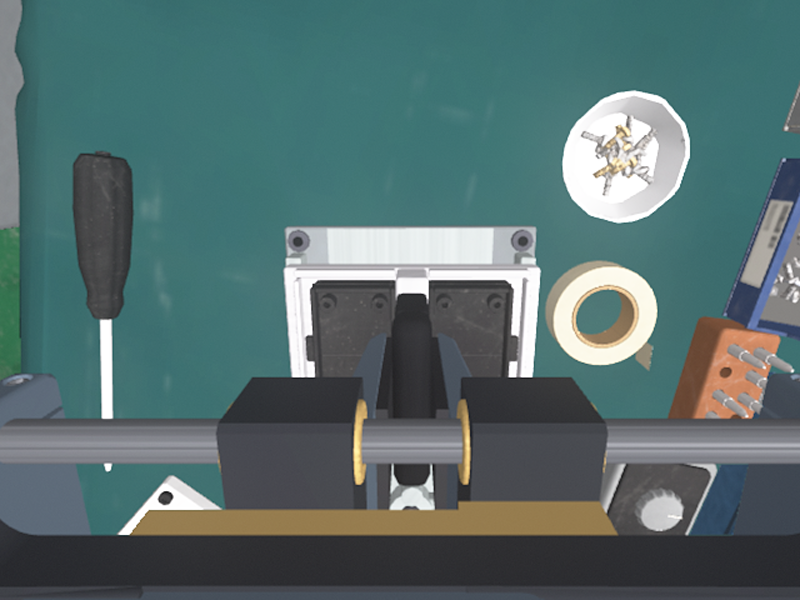

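The nest hangs square, its rear edge running from (285,268) to (540,268) parallel to the base's rear edge from (285,228) to (537,228). A numeric check of both, then set down.

```bash
python3 - <<'E'
from h import *
im,d,K,W=load("w3")
for n,u,v,z in(("plateL",285,228,.008),("plateR",537,228,.008),("nestL",285,268,.094),("nestR",540,268,.094)): print(n,inB(onplane(u*.8,v*.8,z,K,W)))
P=cloud(d,K,W).reshape(-1,3); L=np.array([(P[:,:2]-O)@EX,(P[:,:2]-O)@EY,P[:,2]]).T*1000
k=L[(abs(L[:,0]+50)<60)&(abs(L[:,1])<70)&(L[:,2]>88)&(L[:,2]<100)]; print(np.percentile(k,[1,50,99],axis=0).round(1))
robot.line_to(B(-.042,0,.058),0.12)
print(robot.line_to(B(-.042,0,.044),0.02,until_force=5),inB(robot.get_ee_pos()),np.round(robot.get_contact_force(),1))
robot.gripper_to(.03); print(np.round(robot.get_contact_force(),1))
im,d,K,W=shot("wrist","w4"); shot("top","t4")
P=cloud(d,K,W).reshape(-1,3); L=np.array([(P[:,:2]-O)@EX,(P[:,:2]-O)@EY,P[:,2]]).T*1000
k=L[(abs(L[:,0]+50)<60)&(abs(L[:,1])<60)&(L[:,2]>14)&(L[:,2]<22)]; print(np.percentile(k,[1,50,99],axis=0).round(1))
for a,b in((-100,-58),(58,100)):
    k=L[(abs(L[:,0]+60)<25)&(L[:,1]>a)&(L[:,1]<b)&(L[:,2]>24)&(L[:,2]<28)]; print("rail",len(k),np.percentile(k,[1,50,99],axis=0).round(1).tolist() if len(k) else '')
cv2.imwrite("pics/w4b.png",cv2.resize(im[100:400,180:480],(800,600) if 0 else (600,600),interpolation=cv2.INTER_CUBIC)[:,:,::-1]); print(robot.get_t())
E
```

```text
plateL [-84.4 -73.8   8. ]
plateR [-84.   74.5   8. ]
nestL [-78.6 -52.7  94. ]
nestR [-78.3  54.7  94. ]
[[-78.5 -53.7  88.9]
 [-71.8   0.5  93.4]
 [-29.2  55.   99.9]]
True [-41.9   0.1  48.7] [-0.4  0.3  2. ]
[0.2 1.  0.1]
[[-78.  -53.8  14.4]
 [-67.2  -0.1  17.2]
 [-28.8  55.1  22. ]]
rail 930 [[-69.5, -70.7, 24.0], [-53.1, -66.4, 24.9], [-35.4, -62.1, 26.4]]
rail 946 [[-69.6, 61.7, 24.0], [-53.1, 65.9, 25.0], [-35.4, 70.2, 26.3]]
18.45
```

View pics/w4b.png

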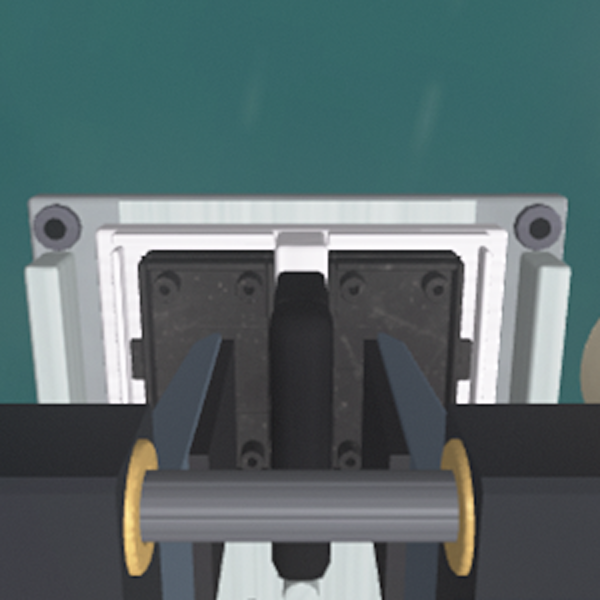

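The nest sits flat and square between the rails: image gaps about 22 px left and 20 px right, rail centre offset -0.2 mm, nest offset about +0.6 mm. I'll regrip and slide it in under force watch.

```bash
python3 - <<'E'
from h import *
robot.gripper_to(0.0); z=robot.get_ee_pos()[2]; print(robot.get_opening(),np.round(robot.get_contact_force(),1))
def f(): F=np.array(robot.get_contact_force()); return np.round([F[:2]@EX,F[:2]@EY,F[2]],1)
for x in(-.034,-.026,-.020,-.016,-.013,-.011):
    s=robot.line_to(B(x,-.0003,z),0.03,until_force=10); print(x,s,inB(robot.get_ee_pos()),f())
    if s: break
print(robot.get_t())
E
```

```text
0.012863188693264686 [ 0.5 -1.1 -0.6]
-0.034 False [-33.5  -0.2  48.5] [2.3 0.2 0.2]
-0.026 False [-25.5  -0.2  48.5] [2.1 0.8 1.2]
-0.02 False [-19.6  -0.2  48.5] [ 2.2 -0.9  2.6]
-0.016 False [-15.6  -0.3  48.5] [ 3.  -1.8  2. ]
-0.013 False [-12.7  -0.3  48.5] [ 1.6 -1.6  3.3]
-0.011 False [-10.9  -0.3  48.5] [ 0.  -1.1  3.7]
20.8333
```

```bash
python3 - <<'E'
from h import *
z=robot.get_ee_pos()[2]
def f(): F=np.array(robot.get_contact_force()); return np.round([F[:2]@EX,F[:2]@EY,F[2]],1)
for x in(-.0095,-.008,-.0065,-.005):
    s=robot.line_to(B(x,-.0003,z),0.015,until_force=4); robot.sleep(.2); print(x,s,inB(robot.get_ee_pos()),f(),f())
    if s: break
print(robot.get_t())
im,d,K,W=shot("wrist","w5"); shot("top","t5")
P=cloud(d,K,W).reshape(-1,3); L=np.array([(P[:,:2]-O)@EX,(P[:,:2]-O)@EY,P[:,2]]).T*1000
k=L[(abs(L[:,0]+30)<40)&(abs(L[:,1])<56)&(L[:,2]>14)&(L[:,2]<22)]; print(np.percentile(k,[1,50,99],axis=0).round(1))
E
```

```text
-0.0095 False [-9.5 -0.3 48.5] [-0.7 -0.6  3.6] [-0.7 -0.6  3.6]
-0.008 False [-8.2 -0.3 48.5] [-4.1 -0.9  4.5] [-4.1 -0.9  4.5]
-0.0065 False [-7.1 -0.3 48.6] [-7.6  1.5  5.9] [-7.6  1.5  5.9]
-0.005 False [-5.8 -0.3 48.6] [-9.9  0.9  7.6] [-9.9  0.9  7.6]
22.6333
[[-41.8 -54.2  14.8]
 [-29.7   0.5  17.4]
 [  7.5  54.7  21.9]]
```

The probes were felt from about x = -8.3 mm, as expected. I'll back off to -9 mm, let go, check, then turn the lever.

```bash
python3 - <<'E'
from h import *
z=robot.get_ee_pos()[2]
robot.line_to(B(-.009,-.0003,z),0.02); robot.gripper_to(.04); robot.sleep(.1)
robot.line_to(B(-.009,-.0003,.125),0.15)
robot.move_to([*(O+np.array(EX)*-.02-EY*.06),.21],down(YB+180)); print(robot.get_t())
im,d,K,W=shot("wrist","w6")
P=cloud(d,K,W).reshape(-1,3); L=np.array([(P[:,:2]-O)@EX,(P[:,:2]-O)@EY,P[:,2]]).T*1000
k=L[(abs(L[:,0])<60)&(abs(L[:,1])<30)&(L[:,2]>66)&(L[:,2]<84)]; print("bar",len(k),np.percentile(k,[1,50,99],axis=0).round(1),cv2.minAreaRect(k[:,:2].astype(np.float32)))
k=L[(abs(L[:,0]-75)<70)&(abs(L[:,1])<90)&(L[:,2]>84)&(L[:,2]<95)]; print("grip",len(k),np.median(k,axis=0) if len(k) else '')
cv2.imwrite("pics/w6b.png",cv2.resize(im,(800,600),interpolation=cv2.INTER_CUBIC)[:,:,::-1])
E
```

```text
25.925
bar 1036 [[-38.9  -6.4  66.3]
 [-12.3  -2.2  74.3]
 [ 14.9   5.5  76.4]] ((-12.253376007080078, -0.4225316047668457), (55.481380462646484, 12.483817100524902), 0.0644993707537651)
grip 0
```

View pics/w6b.png

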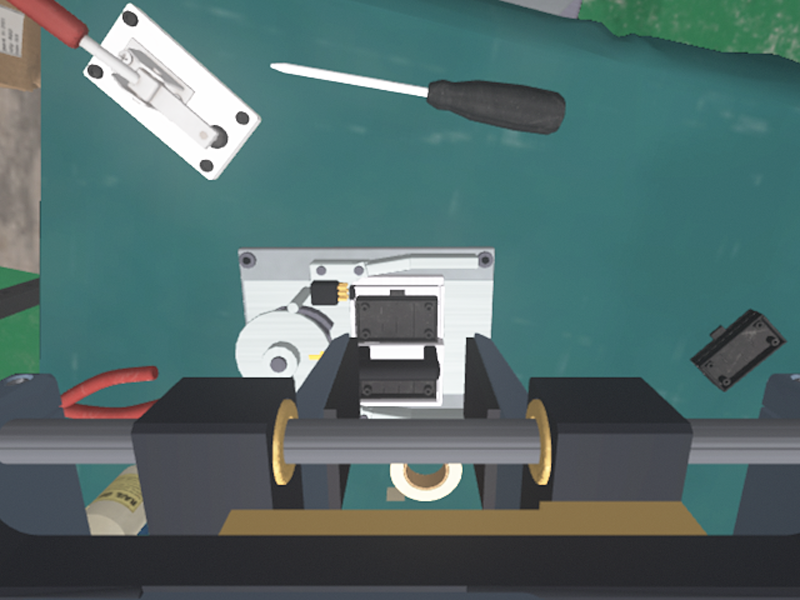

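The picture shows the nest lying square between the rails (plate from (352,285) to (442,405)) with its front edge at the probes near (350,292). The handle's rear end gives an origin of about -9 mm; its front end is hidden by a finger. Now the lever.

```bash
python3 - <<'E'
from h import *
def f(): return np.round(robot.get_contact_force(),1)
def ang():
    p=np.array(robot.get_ee_pos())[:2]-CAM; return round(np.degrees(np.arctan2(p[1],p[0])),1)
p0=12.2
robot.move_to(lever(p0,.125),down(p0+90))
print(robot.line_to(lever(p0),0.1,until_force=8),robot.get_ee_pos(),f())
robot.gripper_to(0.024)
s=False
for p in(-5,-20,-35,-50,-65,-80,-95,-110,-125,-140,-155,-164):
    s=robot.line_to(lever(p),0.07,attitude=down(p+90),until_force=30); print(p,s,ang(),f())
    if s: break
if not s:
  for p in(-168,-171,-173,-175):
    s=robot.line_to(lever(p),0.03,attitude=down(p+90),until_force=12); print(p,s,ang(),f())
    if s: break
print(robot.get_t(),robot.get_q()[5])
E
```

```text
False [ 0.62539141 -0.13678117  0.06465288] [-0.5 -0.8 -0.3]
-5 False -5.0 [ 1.1 -0.2 -0.2]
-20 False -19.8 [-0.6 -0.1  0.3]
-35 False -34.7 [-0.5  0.7  0.6]
-50 False -49.6 [-0.1 -0.7  0.3]
-65 False -64.6 [-0.6  0.9  0.2]
-80 False -79.6 [-0.9  0.7 -0.2]
-95 False -94.7 [0.3 0.2 0.1]
-110 False -109.7 [-0.2  0.9 -0.1]
-125 False -124.7 [-0.5  0.5  0.4]
-140 False -139.8 [-0.3  0.  -0.4]
-155 False -154.9 [ 0.3 -0.9  0.2]
-164 False -163.8 [ 0.3  0.6 -0. ]
-168 False -167.8 [ 0.1 -0.2  0.5]
-171 False -170.9 [-1.2 -0.6 -1.1]
-173 False -171.4 [  0.7 -13.3  -4.8]
-175 False -171.7 [ -0.2 -29.7 -10.2]
33.8167 61.212822896691804
```

The lever reached its stop, but the force showed little draw on the way, so I'll let go and check where the nest is.

```bash
python3 - <<'E'
from h import *
robot.line_to(lever(-168),0.05,attitude=down(-78)); robot.gripper_to(.045)
robot.line_to(lever(-168,.13),0.15)
robot.move_to(B(-.06,0,.24),down(YB+90)); print(robot.get_t())
im,d,K,W=shot("wrist","w7"); it,dt,Kt,Wt=shot("top","t7")
P=cloud(d,K,W).reshape(-1,3); L=np.array([(P[:,:2]-O)@EX,(P[:,:2]-O)@EY,P[:,2]]).T*1000
k=L[(abs(L[:,0])<60)&(abs(L[:,1])<30)&(L[:,2]>70)&(L[:,2]<84)]; print("bar",len(k),np.percentile(k,[1,50,99],axis=0).round(1),cv2.minAreaRect(k[:,:2].astype(np.float32)))
k=L[(abs(L[:,0]+20)<40)&(abs(L[:,1])<56)&(L[:,2]>14)&(L[:,2]<22)]; print("nest",np.percentile(k,[1,50,99],axis=0).round(1))
P=cloud(dt,Kt,Wt).reshape(-1,3); L=np.array([(P[:,:2]-O)@EX,(P[:,:2]-O)@EY,P[:,2]]).T*1000
k=L[(abs(L[:,0]-75)<80)&(abs(L[:,1])<90)&(L[:,2]>80)&(L[:,2]<95)]; print("grip top",len(k),np.median(k,axis=0) if len(k) else '')
a=cv2.resize(im,(640,480)); b=cv2.resize(it[180:300,260:420],(640,480),interpolation=cv2.INTER_CUBIC)
cv2.imwrite("pics/w7b.png",cv2.resize(np.vstack([a[100:400],b[:300] if 0 else cv2.resize(b,(640,480))[60:360]]),(640,600))[:,:,::-1])
E
```

```text
36.4583
bar 823 [[-32.   -5.   70.6]
 [ -4.3   1.4  74.5]
 [ 27.4   7.1  76.5]] ((-2.1553592681884766, 0.9962239265441895), (61.212799072265625, 12.152851104736328), 0.14941106736660004)
nest [[-37.6 -53.   14.7]
 [-22.1  -7.6  17.3]
 [ 18.7  55.4  21.9]]
grip top 59 [ 73.03449374 -65.5153865   89.04646929]
```

View pics/w7b.png

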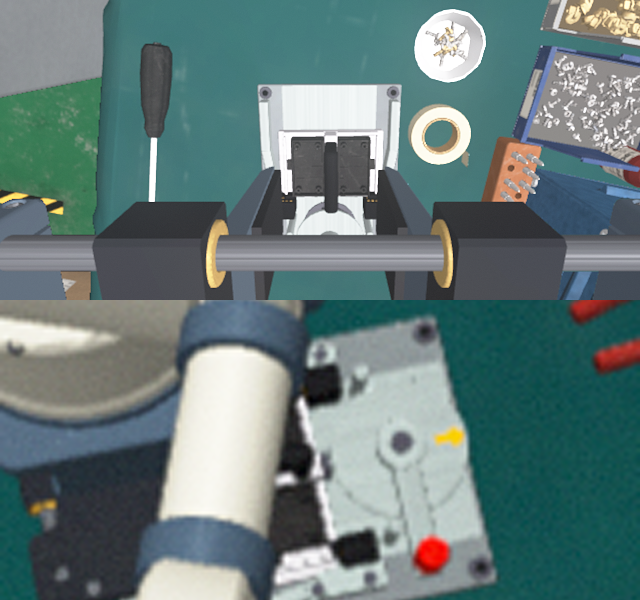

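The nest is drawn home: handle centre at x = -2.2 mm and rear edge at -37.6 mm, giving an origin of -1.6 to -2.2 mm against -1.5. The lower half shows the red grip at (432,554), straight out along base -y, and the arrow at (450,437) pointing away from the nest. The arm is clear, so I'll hand in.

```bash
python3 -c "
from h import *
print(robot.get_t(),robot.get_opening(),robot.get_contact_force()); job.hand_in(); print(robot.get_t())"
```

```text
36.5583 0.045005095445439056 [-0.17590692  0.0130896  -0.24405151]
the job is handed in; nothing more can be done
the job is handed in; nothing more can be done
```

The nest is mounted, locked and let go, and I handed the job in at about 36.6 s of the 72 s allowed; no verdict was reported.

I swung the lever open to its stop, then set the nest down at base x = -42 mm. I slid it in until the probes were pressed, backed off to -9 mm and released it. Then I turned the lever clockwise the whole half turn to the locked stop.

**Last checks**
- **Nest:** its origin measured -1.6 mm (rear edge) and -2.2 mm (handle) along the slide, against -1.5 mm for home. It lay within about 1 mm of the centre line, with a yaw error of about 0.15°. I did not measure level separately; its plate and handle heights read as they should.
- **Lever:** the grip stood at base (73, -65.5) mm, along base -y, after the tool met a firm stop at the end of the turn.
- **Robot:** the arm was clear of everything, with contact force about 0.
- **Things lying around:** the ones visible in the last pictures looked undisturbed. I did not measure their positions against the start.

**Checks that disagreed**
- An automatic edge fit of the base in the second wrist picture was about 6 mm off, so I discarded it. Depth measurements in two views agreed instead.
- The force readings during the lever turn stayed near zero rather than 2 to 6 N. The nest had still moved from about -9 mm to home, so the hook did draw it in.

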